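Jack up the end of a granite surface plate and hold it

TASK

Lift the small lever jack off the top of its pile of packing boards, keep it upright, and stand it flat on the bench with its saddle centred under the lift pad of the steel lug on the end of the granite plate. Pump the jack by the rubber grip of its handle, full strokes up and down, until that end of the plate is at least 10 mm clear of its levelling screw, and finish while holding that grip down at the bottom of a stroke, with the jack alone carrying the plate. Leave the packing boards and the other things on the bench where they are.

Things in the scene. Friction and masses are not known exactly. Their poses are not given: they have to be found in the camera images.
- jack: aluminium lever jack, 0.95 kg, base plate 180 x 90 x 8 mm (x -95 to +85 mm). Origin: on the centre line of its underside; x towards the saddle end, z up. Saddle at x = +60, its top at z = 112 mm when down. The ram housing (x 33 to 87 mm) is 46 mm wide, 90 mm high. The pump handle comes up between the side cheeks and out over -x. At the start it stands on the pile of boards.
- cheeks (a point): point midway between the jack's two flat upright side cheeks, at x = -10, y = 0, z = 78 mm of the jack, near its balance point. The cheeks are 46 mm over their outsides (y = +-23 mm) and reach from x = -60 to +32 mm and up to z = 100 mm: grip across them from above, closing along the jack's y. Axes as the jack's.
- saddle (a point): centre of the top of the saddle, a steel disc 32 mm across, 10 mm thick, on the toothed ram. A full down-stroke of the handle raises it about 12 mm; as the handle comes up it settles back onto its ratchet, one 8 mm tooth higher than before, and stays. Strokes must be nearly full both ways: beyond 0.5 rad down and back to under 0.05. Full travel 46 mm, where the handle stops early.
- handle_grip: rubber sleeve on the pump handle, 22 mm across, 80 mm long along its x; origin at its centre, 140 mm from the pivot. Handle up: 0.55 rad above level (centre at x = -159, z = 159 mm of the jack); down: 0.05 rad below (x = -180, z = 79). Press on it from above with shut fingers (9 to 13 N under load); a spring of 2 to 3 N brings it up. A tight pinch hinders its turning and can rock the jack.
- handle_pivot (a point): the handle's pivot, at x = -40, y = 0, z = 86 mm of the jack; the handle swings in the jack's x-z plane
- pump_handle (a joint): angle of the pump handle: 0 = up (spring rest), grows as it is pressed down, 0.60 rad = stop at the bottom of the stroke
- lift_pad (a point): centre of the underside of the lift pad, a steel disc 36 mm across under the shelf of the dark steel lug on the plate's end, 119 to 125 mm above the bench at the start. x points level out of the plate's end, z up; end face 35 mm back along -x. The shelf is 50 mm wide, reaches 23 mm past this point, its top 16 mm above it, with a round boss over the pad. The jack's x goes opposite to this x.
- plate: black granite plate, 300 x 200 x 50 mm, 9 kg, on a grey steel stand with three levelling screws; top about 165 mm above the bench. Origin: on the line over the two rear screws, at its underside, about which it rocks as the lug end is raised; x towards the lug end (lift pad at x = 312 mm). The stand's legs stay 85 mm behind the lift pad: the bench there is free.
- screw_seat (a point): point of the plate's underside that rests at the start on the single levelling screw at the lug end, 215 mm from the rocking line (rises 0.69 mm for each mm at the lift pad)
- screw_tip (a point): centre of the top of that levelling screw (24 mm disc), fixed on the stand; the height from here to screw_seat is the clearance wanted
- board1: bottom packing board of the pile, plywood, 200 x 120 x 20 mm, lying flat; origin: centre of its underside, x along its length
- board2: middle packing board, same size, on board1
- board3: top packing board, same size, on board2; the jack stands on it, its underside 60 mm above the bench
- spare_screw: spare levelling screw standing on its foot, steel, foot 40 mm across, 58 mm high; origin: centre of its underside. Bystander.
- wrench: steel wrench lying flat, 160 mm long. Bystander.
- vee_block: steel vee block, 70 x 60 x 45 mm; origin: centre of its underside. Bystander.
- grease_jar: white jar with black lid, 60 mm across, 65 mm high; origin: centre of its underside. Bystander.
Mind the look-alikes: they are no part of the job. What is shaped like the board3 but blue is not meant.

How it is judged:
By the outcome, as a careful person would: the job done as asked, in the order asked, and still so for the second after the job is handed in, while the arm keeps its last pose, push and grip.
It also fails if it takes over 72 s, if anything falls off the work surface, if the arm or the gripper's body presses on something with over 40 N, if the wrist force passes 120 N, or if a joint passes its speed limit or range.

ROBOT

A 6-joint arm with a two-finger parallel gripper is mounted at the origin on the work surface. World frame = base frame: x ahead of the robot, y to its left, z up, the work surface at z = 0. Lengths are in m, angles in rad, forces in N, time in s.
With the tool pointing down it reaches from about 0.35 to 0.875 m from the base axis. Payload 4.2 kg.
Tool frame: the origin (TCP) lies midway between the tips of the shut fingers; the grasp point (between the pads) lies ctrl.tcp_to_grasp behind it (ctrl.tcp_to_grasp is the distance from the TCP to the grasp point, in m); z points along the fingers, y is the line along which they close (so a half turn about z gives the same grasp; the last joint's range is limited). The gripper opens to 87 mm and grips with 3 to 60 N. Pads are 19 mm wide; open, the fingers measure 117 mm over their backs; the gripper's body (75 mm by 190 mm) begins 51 mm behind the grasp point.
Start: joints at [-0.886, 0.385, 0.008, 0, -1.194, -0.259], TCP at [0.258, -0.569, 0.223] pointing down, gripper open.
Joint ranges: [-3.14, 3.14], [-1.21, 2.06], [-1.07, 1.41], [-3.16, 2.05], [-2.99, -0.16], [-3.1, 3.1]. Speed limits (rad/s): [2.79, 2.79, 3.14, 3.14, 3.14, 3.14].

INTERFACE

Orientations are given as a unit quaternion [w, x, y, z].
In Python, from bench import ctrl, camera, camera_params, job gives the robot as it stands. The module is installed in compiled form; this text tells all that it offers.
- The arm moves only by the shell command python3 -m crank 'ROWS' [OPENING] [FORCE]. ROWS is JSON, a list of rows, each an object with "linear": the shift along the tool's x, y, z in cm, a list of three; "delta_rot": the turn, a rotation vector about the tool's x, y, z in degrees, a list of three. A call has 1 to 12 rows; each row is the pose to reach, as a shift and turn from the pose commanded when the call began, along the tool's axes at that moment; what a row does not reach only later rows make up. A row lasts 1/12 s, in which the tool goes at most 41.7 mm and 7.16 degrees, less where a joint would pass 70% of its speed; a pose out of reach is approached as far as the arm can. A call with a gripper value outside its range is refused whole. OPENING is the finger opening in cm, from 0 to 8.7, set as the call begins (- or left out, the last holds). The fingers move at their own pace and stop on an object; FORCE is the grip in N (left out, the last holds). Time passes only in rows, so rows that repeat a pose let the fingers close. It gives the time, the measured TCP pose, the force and the opening at its end, in the units of the state.
- ctrl.state(): the state, without advancing time (a new reading comes with each control period).
- camera(name): name is "scene" or "top"; returns (picture, depth): 400x640x3 uint8, red, green, blue; 400x640 float32, m along the optical axis (not along the pixel's ray), 0 where there is no reading.
- camera_params(name): a dict with "vertical_fov" (degrees; the focal length in pixels is half the picture's height over the tangent of half this angle, whatever the lens; pixels are square), "cx", "cy" (the principal point, pixels), "R" (3x3) and "t" (3): a world point X has camera coordinates R X + t. Camera axes: x right, y down, z forward; pixel columns grow to the right and rows downward; lengths in m; the calibration is good to about 2 mm. A picture is of the moment at which its call begins. camera_params takes no time and is no camera call.
- job.job_done(): hands the job in, once; it reports no verdict.
The state is a dict: "clock": time; "q": joint angles; "joint_vel": joint speeds; "joint_torque": joint torques, N m; "ee_pos": TCP position; "tool_rot": TCP orientation; "contact_force": force on the tool from outside, world axes, zero at the start; "moment": the same for the moment, N m; "grip_width": finger opening in m.
Only numpy, scipy, OpenCV 4.12 (cv2) and the standard library are available. Lean on these libraries where they do the work, as an engineer would, in place of code of your own. Each camera call takes 0.05 s, during which the arm holds its last target. There are 200 camera calls.

## Working session

There is one attempt and no reset: what is moved stays moved. The work goes in short steps, Python scripts to look and compute and a shell command to move; the robot and the scene stay as the last step left them, time stands still between calls to the robot, and variables do not carry over. Pictures are saved under pics/ and viewed, on a budget of 10 in all, crops included, one or two more only if the job needs it, and the job is handed in when it is done.

```bash
mkdir -p pics; cat > h.py <<'E'
import numpy as np, cv2
from bench import ctrl, camera, camera_params, job
def cam(n):
    p=camera_params(n); f=200/np.tan(np.radians(p["vertical_fov"])/2)
    return f,p["cx"],p["cy"],np.array(p["R"]),np.array(p["t"])
def cloud(n,d):
    f,cx,cy,R,t=cam(n); v,u=np.mgrid[0:400,0:640]
    P=np.stack([(u-cx)/f*d,(v-cy)/f*d,d],-1)
    return (P-t)@R
def ray(n,u,v,z):
    f,cx,cy,R,t=cam(n); C=-R.T@t; D=R.T@np.array([(u-cx)/f,(v-cy)/f,1]); return C+D*(z-C[2])/D[2]
def proj(n,X):
    f,cx,cy,R,t=cam(n); c=R@np.array(X)+t; return c[0]/c[2]*f+cx,c[1]/c[2]*f+cy
E
python3 - <<'E'
from h import *
for n in("scene","top"):
    p,d=camera(n); np.savez(f"{n}0.npz",p=p,d=d); cv2.imwrite(f"pics/{n}0.png",p[:,:,::-1])
    f,cx,cy,R,t=cam(n); print(n,f,cx,cy,(-R.T@t).round(3),R.round(3).tolist())
print(ctrl.state(),ctrl.tcp_to_grasp)
E
```

```text
scene 494.3095125405543 316.4479914645688 194.51845190549227 [ 1.607 -0.408  1.085] [[0.252, 0.968, 0.017], [0.615, -0.147, -0.775], [-0.747, 0.206, -0.632]]
top 518.2394392170598 318.15983781973114 200.58926326427502 [ 0.321 -0.074  1.547] [[-0.023, -1.0, -0.012], [-0.993, 0.024, -0.116], [0.116, 0.009, -0.993]]
{'clock': 0.1, 'q': array([-8.86399021e-01,  3.85483306e-01,  6.73845463e-03, -4.27901014e-04,
       -1.19400134e+00, -2.58599457e-01]), 'joint_vel': array([-0.00065835, -0.0012091 ,  0.00155896, -0.00049175, -0.00067928,
       -0.00096677]), 'joint_torque': array([-7.42532065e-04, -3.91689420e+01,  1.87934840e+01,  4.23194781e+00,
        1.34791210e-02, -8.58691806e-05]), 'ee_pos': array([ 0.25793817, -0.56868885,  0.22155844]), 'tool_rot': array([-2.65668012e-04, -2.11217019e-01,  9.77438684e-01,  9.58882833e-04]), 'contact_force': array([ 0.45209148, -0.43507424,  1.03537816]), 'moment': array([ 0.01466486, -0.00204961,  0.02189016]), 'grip_width': 0.08711894456460391} 0.0187
```

View pics/scene0.png

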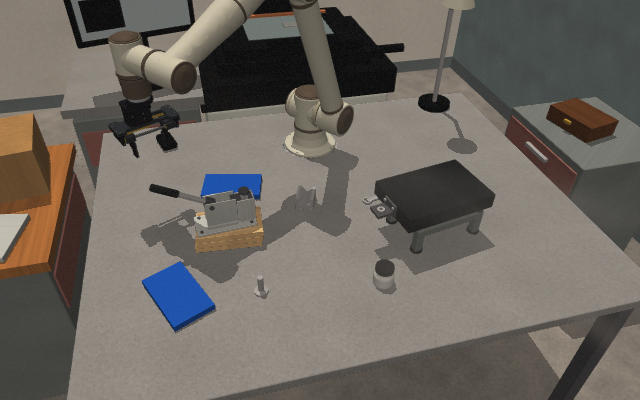

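View pics/top0.png

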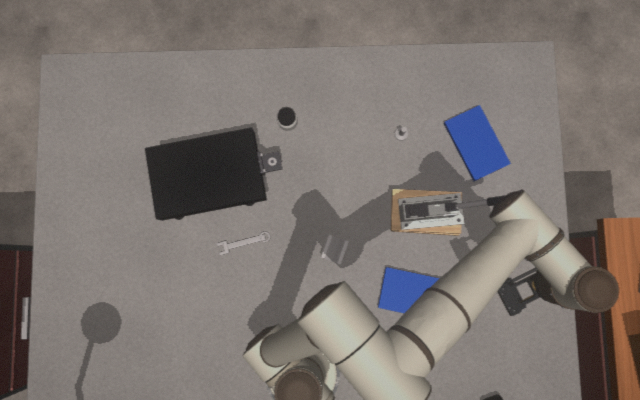

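The scene view shows the jack on its boards (230,210) with the handle pointing left to (165,190), and the lug at (380,208). In the top view the jack is at (430,210) and the lug boss at (272,160).

```bash
python3 - <<'E'
from h import *
S={n:np.load(n+"0.npz") for n in("scene","top")}
def rect(P,name):
    c,s,a=cv2.minAreaRect((P[:,:2]*1000).astype(np.float32)); print(name,len(P),np.round(c,1),np.round(s,1),round(a,2),"zmed",np.median(P[:,2]).round(4))
for n in S:
    C=cloud(n,S[n]["d"].astype(float)); z=C[...,2]; p=S[n]["p"].astype(int); x,y=C[...,0],C[...,1]
    ok=S[n]["d"]>0
    pl=ok&(abs(z-.165)<.012)&(p.max(-1)<70)&(y>.05)&(x>.3)
    m=cv2.morphologyEx(pl.astype(np.uint8),cv2.MORPH_OPEN,np.ones((5,5)));rect(C[m>0],n+" plate")
    # lug
    lg=ok&(z>.10)&(z<.2)&(y<.14)&(y>.02)&(x>.45)&(x<.75)
    print("lug",lg.sum(),np.percentile(z[lg],[5,25,50,75,95]).round(3))
    hsv=cv2.cvtColor(S[n]["p"],cv2.COLOR_RGB2HSV); wd=ok&(hsv[...,0]>8)&(hsv[...,0]<28)&(hsv[...,1]>80)&(x>.3)&(x<.7)&(y<-.1)&(y>-.5)&(z>.05)&(z<.07)
    rect(C[wd],n+" board3")
    jk=ok&(z>.068)&(z<.30)&(x>.3)&(x<.6)&(y<-.1)&(y>-.6)
    for a,b in((.062,.075),(.145,.155),(.155,.165),(.165,.18),(.18,.2),(.2,.24)):
        q=ok&(z>a)&(z<b)&(x>.38)&(x<.56)&(y<-.1)&(y>-.6)
        if q.sum()>4: rect(C[q],f"{n} jack z{a}-{b}")
    bl=ok&(hsv[...,0]>100)&(hsv[...,0]<130)&(hsv[...,1]>150)&(x>.2); print("blue z",np.percentile(z[bl],[10,50,90]).round(3))
a=cv2.resize(S["top"]["p"][150:250,380:530],None,fx=5,fy=5,interpolation=2)[:,:,::-1]; 
b=cv2.resize(S["top"]["p"][130:190,240:300],None,fx=5,fy=5,interpolation=2)[:,:,::-1]
cv2.imwrite("pics/a.png",cv2.resize(a,(750,500)))
sc=S["scene"]["p"]
l=cv2.resize(sc[180:255,140:270],(520,300),interpolation=2); r=cv2.resize(sc[185:235,355:405],(280,280),interpolation=2)
out=np.zeros((600,800,3),np.uint8); out[:300,:520]=l; out[:280,520:]=r; out[300:,:300]=b[:,:,::-1]; 
t=cv2.resize(S["top"]["p"][170:245,380:505],(500,300),interpolation=2); out[300:,300:]=t
cv2.imwrite("pics/c.png",out[:,:,::-1])
E
```

```text
scene plate 4193 [567.3 246.4] [205.3 303.2] 9.98 zmed 0.164
lug 1370 [0.124 0.138 0.157 0.164 0.167]
scene board3 558 [ 460.4 -369.3] [199.3 128.3] 86.36 zmed 0.0582
scene jack z0.062-0.075 653 [ 471.5 -371.5] [199.6 112.5] 89.31 zmed 0.067
scene jack z0.145-0.155 305 [ 456.7 -362.6] [ 54.9 147.4] 5.98 zmed 0.1488
scene jack z0.155-0.165 195 [ 459.1 -378.1] [ 51.4 152. ] 3.98 zmed 0.1585
scene jack z0.165-0.18 125 [ 461.6 -388.7] [ 31.8 177.9] 6.95 zmed 0.1709
scene jack z0.18-0.2 73 [ 465.9 -484.4] [17.6 53.8] 3.38 zmed 0.1904
scene jack z0.2-0.24 206 [ 471.4 -528.3] [25.9 86.6] 2.33 zmed 0.2225
blue z [0.015 0.019 0.022]
top plate 7975 [566.8 245.5] [201.1 301.4] 9.71 zmed 0.1656
lug 1684 [0.136 0.15  0.164 0.167 0.17 ]
top board3 796 [ 457.6 -369.6] [198.4 118.8] 85.9 zmed 0.0602
top jack z0.062-0.075 1261 [ 458.1 -374.1] [206.5 119.2] 85.86 zmed 0.0674
top jack z0.145-0.155 306 [ 457.8 -363.8] [ 53.  146.9] 2.34 zmed 0.1498
top jack z0.155-0.165 212 [ 455.6 -369.7] [ 48.3 155.5] 5.92 zmed 0.1599
top jack z0.165-0.18 191 [ 457.2 -385.8] [ 41.1 168.5] 4.38 zmed 0.1716
top jack z0.18-0.2 89 [ 462.2 -410.5] [ 15.2 187.1] 1.16 zmed 0.1895
top jack z0.2-0.24 119 [ 466.5 -516. ] [22.  51.9] 4.1 zmed 0.2147
blue z [0.016 0.021 0.025]
```

View pics/c.png

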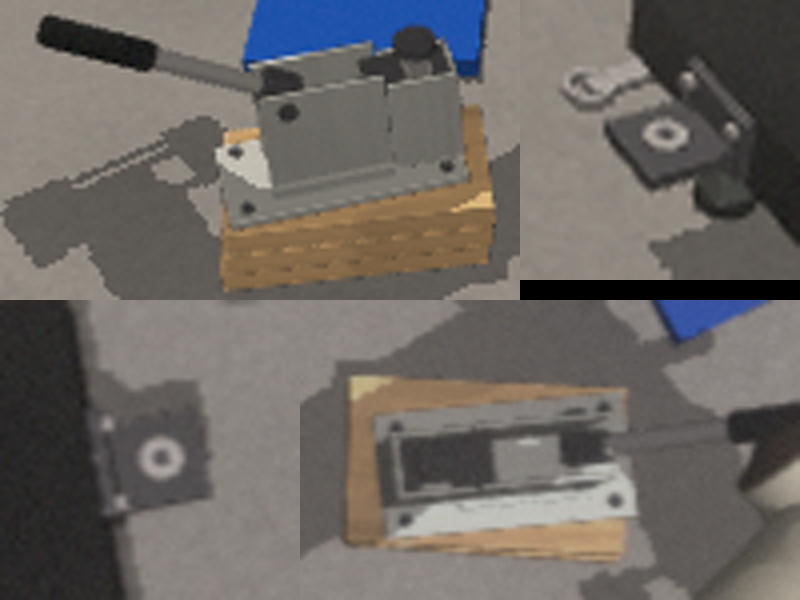

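```bash
python3 - <<'E'
from h import *
S={n:np.load(n+"0.npz") for n in("scene","top")}
H=np.array([ray("top",380+(X-300)/4-.4,170+(Y-300)/4-.4,.068) for X,Y in((396,428),(404,520),(603,407),(614,500))])
print(H.round(4)); c=H.mean(0); d=(H[0]+H[1]-H[2]-H[3])/2; w=(H[1]+H[3]-H[0]-H[2])/2
print("centre",c.round(4),"dir",np.degrees(np.arctan2(d[1],d[0])).round(2),np.linalg.norm(d),"perp",np.degrees(np.arctan2(w[1],w[0])).round(2),np.linalg.norm(w))
for n in S:
    C=cloud(n,S[n]["d"].astype(float)); z=C[...,2]; hsv=cv2.cvtColor(S[n]["p"],cv2.COLOR_RGB2HSV)
    # shelf
    for nm,m in (("shelf",(z>.128)&(z<.142)),("boss",(z>.1425)&(z<.156))):
        m=m&(C[...,1]<.11)&(C[...,1]>.03)&(C[...,0]>.55)&(C[...,0]<.65)&(S[n]["d"]>0)
        c2=cv2.minAreaRect((C[m][:,:2]*1000).astype(np.float32)); print(n,nm,m.sum(),c2,np.median(z[m]))
    # handle grip
    m=(z>.19)&(z<.26)&(S[n]["d"]>0)&(C[...,0]>.42)&(C[...,0]<.52)&(C[...,1]<-.46)&(C[...,1]>-.62)&(S[n]["p"].max(-1)<60)
    P=C[m]; print(n,"grip",m.sum(),P.mean(0).round(4),P.min(0).round(3),P.max(0).round(3))
    # saddle: dark disc
for z in(.138,.141,.144,.147,.15): print(z,ray("top",272.0,161.4,z).round(4),ray("scene",381,208.7,z).round(4))
E
```

```text
[[ 0.4851 -0.3052  0.068 ]
 [ 0.419  -0.3082  0.068 ]
 [ 0.4967 -0.4539  0.068 ]
 [ 0.4298 -0.4582  0.068 ]]
centre [ 0.4576 -0.3814  0.068 ] dir 94.29 0.1497497089438765 perp -176.9 0.06662150903990637
scene shelf 262 ((612.0036010742188, 74.32422637939453), (86.15384674072266, 61.02910614013672), 12.188599586486816) 0.13745418348208616
scene boss 88 ((601.7487182617188, 78.23460388183594), (96.80294036865234, 52.68419647216797), 8.840867042541504) 0.14784886307045447
scene grip 224 [ 0.4739 -0.5337  0.2234] [ 0.463 -0.572  0.193] [ 0.486 -0.498  0.249]
top shelf 242 ((603.590087890625, 70.53140258789062), (98.3357925415039, 58.869895935058594), 9.3712739944458) 0.13887345505371726
top boss 101 ((607.7946166992188, 70.94429016113281), (80.80579376220703, 57.608280181884766), 11.124194145202637) 0.14472093871503744
top grip 87 [ 0.4665 -0.5123  0.216 ] [ 0.456 -0.536  0.198] [ 0.476 -0.498  0.228]
0.138 [0.5978 0.0641 0.138 ] [0.595  0.0681 0.138 ]
0.141 [0.5972 0.0638 0.141 ] [0.5982 0.0666 0.141 ]
0.144 [0.5966 0.0635 0.144 ] [0.6014 0.0651 0.144 ]
0.147 [0.596  0.0632 0.147 ] [0.6046 0.0635 0.147 ]
0.15 [0.5954 0.0629 0.15  ] [0.6078 0.062  0.15  ]
```

```bash
cat > g.py <<'E'
# usage: g.py x y z heading_of_tool_y_deg : prints shift in tool cm, rotvec deg from measured pose
import sys; from h import *; from scipy.spatial.transform import Rotation as Ro
s=ctrl.state(); q=s["tool_rot"]; R=Ro.from_quat([q[1],q[2],q[3],q[0]])
x,y,z,h=map(float,sys.argv[1:5]); h=np.radians(h)
Y=np.array([np.cos(h),np.sin(h),0]);Z=np.array([0,0,-1.]);X=np.cross(Y,Z)
T=Ro.from_matrix(np.stack([X,Y,Z],1))
print(s["clock"],s["ee_pos"].round(4),"hy",np.degrees(np.arctan2(*R.as_matrix()[1::-1,1])).round(2),"tilt",R.as_matrix()[:2,2].round(4),"F",s["contact_force"].round(1),"w",s["grip_width"].round(4))
print("lin cm",(R.inv().apply(np.array([x,y,z])-s["ee_pos"])*100).round(2),"rot",np.degrees((R.inv()*T).as_rotvec()).round(2))
E
python3 g.py .458 -.3864 .32 184.2
```

```text
Traceback (most recent call last):
  File "g.py", line 7, in <module>
    print(s["clock"],s["ee_pos"].round(4),"hy",np.degrees(np.arctan2(*R.as_matrix()[1::-1,1])).round(2),"tilt",R.as_matrix()[:2,2].round(4),"F",s["contact_force"].round(1),"w",s["grip_width"].round(4))
                                                                                                                                                                                ^^^^^^^^^^^^^^^^^^^^^
AttributeError: 'float' object has no attribute 'round'
```

```bash
sed -i 's/s\["grip_width"\].round(4)/round(s["grip_width"],4)/' g.py
python3 g.py .458 -.3864 .32 184.2
```

```text
0.1 [ 0.2579 -0.5687  0.2216] hy 114.39 tilt [-0.0009  0.0018] F [ 0.5 -0.4  1. ] w 0.0871
lin cm [-25.75   8.36  -9.83] rot [ 1.000e-01  6.000e-02 -6.981e+01]
```

```bash
python3 -m crank '[{"linear":[0,0,-3.3],"delta_rot":[0,0,-6]},{"linear":[0,0,-6.6],"delta_rot":[0,0,-12]},{"linear":[-1,0.4,-9.8],"delta_rot":[0,0,-18]},{"linear":[-4,1.3,-9.8],"delta_rot":[0,0,-24]},{"linear":[-7,2.3,-9.8],"delta_rot":[0,0,-30]},{"linear":[-10,3.3,-9.8],"delta_rot":[0,0,-36]},{"linear":[-13,4.2,-9.8],"delta_rot":[0,0,-42]},{"linear":[-16,5.2,-9.8],"delta_rot":[0,0,-48]},{"linear":[-19,6.2,-9.8],"delta_rot":[0,0,-54]},{"linear":[-22,7.2,-9.8],"delta_rot":[0,0,-60]},{"linear":[-24.5,8,-9.8],"delta_rot":[0,0,-66]},{"linear":[-25.75,8.36,-9.8],"delta_rot":[0,0,-69.8]}]' 8.7; python3 -m crank '[{"linear":[0,0,0],"delta_rot":[0,0,0]},{"linear":[0,0,0],"delta_rot":[0,0,0]}]'
python3 g.py .458 -.3864 .119 184.2
```

```text
clock: 1.1
ee_pos: [0.46, -0.3844, 0.3199]
tool_rot: [-0.0, 0.735, -0.678, -0.001]
contact_force: [-0.2, -1.0, -0.6]
grip_width: 0.0872
clock: 1.27
ee_pos: [0.4584, -0.386, 0.3199]
tool_rot: [0.0, 0.733, -0.681, -0.001]
contact_force: [-0.8, 0.1, -0.5]
grip_width: 0.0871
1.2667 [ 0.4584 -0.386   0.3199] hy -175.78 tilt [-0.0012  0.0007] F [-0.8  0.1 -0.5] w 0.0871
lin cm [5.000e-02 2.000e-02 2.009e+01] rot [0.07 0.04 0.02]
```

```bash
python3 -m crank '[{"linear":[0,0,3],"delta_rot":[0,0,0]},{"linear":[0,0,6.5],"delta_rot":[0,0,0]},{"linear":[0,0,10],"delta_rot":[0,0,0]},{"linear":[0,0,13],"delta_rot":[0,0,0]},{"linear":[0,0,15.5],"delta_rot":[0,0,0]},{"linear":[0,0,17.5],"delta_rot":[0,0,0]},{"linear":[0,0,19],"delta_rot":[0,0,0]},{"linear":[0,0,20],"delta_rot":[0,0,0]},{"linear":[0,0,20.1],"delta_rot":[0,0,0]},{"linear":[0,0,20.1],"delta_rot":[0,0,0]}]'
python3 -m crank '[{"linear":[0,0,0],"delta_rot":[0,0,0]},{"linear":[0,0,0],"delta_rot":[0,0,0]},{"linear":[0,0,0],"delta_rot":[0,0,0]},{"linear":[0,0,0],"delta_rot":[0,0,0]},{"linear":[0,0,0],"delta_rot":[0,0,0]},{"linear":[0,0,0],"delta_rot":[0,0,0]},{"linear":[0,0,0],"delta_rot":[0,0,0]},{"linear":[0,0,0],"delta_rot":[0,0,0]},{"linear":[0,0,0],"delta_rot":[0,0,0]},{"linear":[0,0,0],"delta_rot":[0,0,0]}]' 3.5 40
python3 g.py .458 -.3864 .119 184.2
```

```text
clock: 2.1
ee_pos: [0.4577, -0.3873, 0.1195]
tool_rot: [0.0, 0.732, -0.681, -0.0]
contact_force: [-0.1, -0.0, -0.4]
grip_width: 0.0871
clock: 2.93
ee_pos: [0.4565, -0.3867, 0.1197]
tool_rot: [0.001, 0.732, -0.681, -0.001]
contact_force: [-5.7, -0.5, 2.9]
grip_width: 0.0457
2.9333 [ 0.4565 -0.3867  0.1197] hy -175.81 tilt [-0.0032  0.0006] F [-5.7 -0.5  2.9] w 0.0457
lin cm [-0.02 -0.15  0.07] rot [ 0.18  0.05 -0.01]
```

```bash
python3 -m crank '[{"linear":[0,0,-0.2],"delta_rot":[0,0,0]},{"linear":[0,0,-0.6],"delta_rot":[0,0,0]},{"linear":[0,0,-1.2],"delta_rot":[0,0,0]},{"linear":[0,0,-2.2],"delta_rot":[0,0,0]},{"linear":[0,0,-3.4],"delta_rot":[0,0,0]},{"linear":[0,0,-4.4],"delta_rot":[0,0,0]},{"linear":[0,0,-5],"delta_rot":[0,0,0]},{"linear":[0,0,-5],"delta_rot":[0,0,0]},{"linear":[0,0,-5],"delta_rot":[0,0,0]}]'
python3 g.py .6265 -.103 .17 189.8
python3 - <<'E'
from h import *
p1,d1=camera("scene"); p2,d2=camera("top"); np.savez("lift.npz",p1=p1,d1=d1,p2=p2,d2=d2)
out=np.zeros((600,800,3),np.uint8)
out[:300,:560]=cv2.resize(p1[130:265,130:382],(560,300),interpolation=2); out[300:,:560]=cv2.resize(p2[140:275,330:582],(560,300),interpolation=2)
cv2.imwrite("pics/lift.png",out[:,:,::-1])
E
```

```text
clock: 3.68
ee_pos: [0.4582, -0.3865, 0.1698]
tool_rot: [-0.0, 0.732, -0.681, 0.0]
contact_force: [0.9, 0.4, -10.1]
grip_width: 0.0459
3.6833 [ 0.4582 -0.3865  0.1698] hy -175.82 tilt [0.0008 0.0002] F [  0.9   0.4 -10.1] w 0.0459
lin cm [-27.04 -18.85  -0.  ] rot [-0.05  0.01 -5.62]
```

View pics/lift.png

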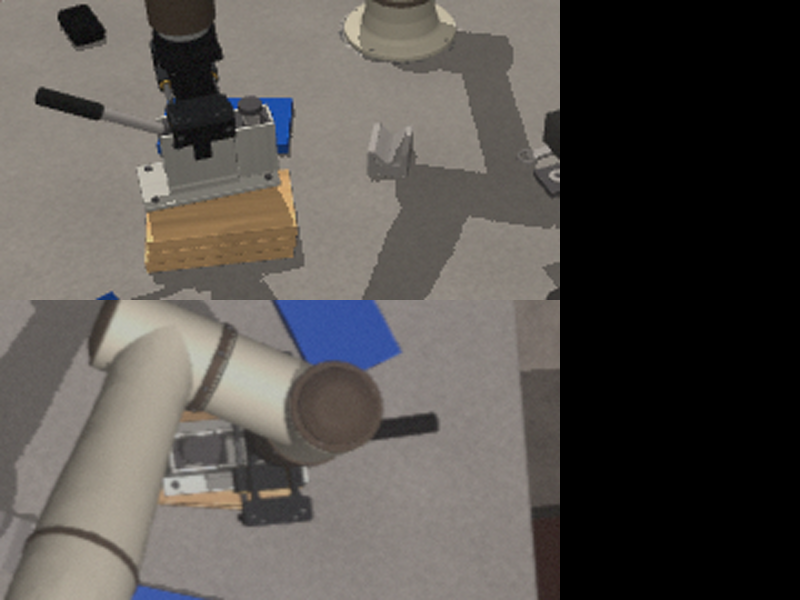

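```bash
python3 - <<'E'
from h import *
for z in(.215,.222,.229): print(z,ray("top",422.8,208,z).round(4),ray("scene",242.1,176.4,z).round(4))
D=np.load("lift.npz")
for n,p,d in(("scene",D["p1"],D["d1"]),("top",D["p2"],D["d2"])):
    C=cloud(n,d.astype(float)); m=(d>0)&(p.max(-1)<60)&(C[...,2]>.23)&(C[...,2]<.32)&(C[...,1]<-.505)&(C[...,1]>-.64)&(C[...,0]<.52)&(C[...,0]>.42)
    v,u=np.nonzero(m); P=C[m]; print(n,m.sum(),P.mean(0).round(4),P.min(0).round(3),P.max(0).round(3),u.mean(),v.mean())
h=np.radians(94.2); c=np.array([.4582,-.3865]); e=np.array([np.cos(h),np.sin(h)]); print("exp saddle",c+.07*e,"exp grip",c-.149*e)
E
```

```text
0.215 [ 0.451  -0.3309  0.215 ] [ 0.4475 -0.3142  0.215 ]
0.222 [ 0.4503 -0.3295  0.222 ] [ 0.4569 -0.3149  0.222 ]
0.229 [ 0.4496 -0.3282  0.229 ] [ 0.4662 -0.3157  0.229 ]
scene 212 [ 0.4757 -0.5366  0.2752] [ 0.459 -0.569  0.244] [ 0.485 -0.505  0.301] 159.2688679245283 176.17924528301887
top 201 [ 0.4678 -0.5389  0.2813] [ 0.457 -0.566  0.258] [ 0.479 -0.51   0.301] 512.6865671641791 196.40298507462686
exp saddle [ 0.45307333 -0.31668799] exp grip [ 0.46911249 -0.53509986]
```

```bash
python3 - <<'E'
from h import *
D=np.load("lift.npz")
for n,p,d in(("scene",D["p1"],D["d1"]),("top",D["p2"],D["d2"])):
    C=cloud(n,d.astype(float)); m=(d>0)&(C[...,2]>.21)&(C[...,2]<.235)&(C[...,1]<-.29)&(C[...,1]>-.345)&(C[...,0]<.49)&(C[...,0]>.42)
    v,u=np.nonzero(m); P=C[m]; print(n,m.sum(),np.median(P,0).round(4),P.min(0).round(4),P.max(0).round(4),u.min(),u.max(),v.min(),v.max())
    m=(d>0)&(C[...,2]>.19)&(C[...,2]<.21)&(C[...,1]<-.27)&(C[...,1]>-.345)&(C[...,0]<.51)&(C[...,0]>.40)
    P=C[m]; print(" housing",m.sum(),cv2.minAreaRect((P[:,:2]*1000).astype(np.float32)),np.median(P[:,2]))
E
```

```text
scene 82 [ 0.4573 -0.3148  0.2202] [ 0.4363 -0.3299  0.2122] [ 0.474  -0.3002  0.2263] 237 247 173 181
 housing 156 ((457.26373291015625, -312.57989501953125), (50.49058151245117, 52.777671813964844), 89.9203109741211) 0.19733077173734664
top 127 [ 0.4533 -0.3158  0.2214] [ 0.4378 -0.3312  0.2117] [ 0.469  -0.3015  0.2312] 412 423 201 213
 housing 211 ((453.49505615234375, -317.7223205566406), (46.78492736816406, 55.58662796020508), 1.749310851097107) 0.19846648762706473
```

```bash
python3 -m crank '[{"linear":[-1,-0.7,0],"delta_rot":[0,0,0]},{"linear":[-3,-2.1,0],"delta_rot":[0,0,-0.5]},{"linear":[-6,-4.2,0],"delta_rot":[0,0,-1.2]},{"linear":[-9,-6.3,0],"delta_rot":[0,0,-2]},{"linear":[-12,-8.4,0],"delta_rot":[0,0,-2.6]},{"linear":[-15,-10.5,0],"delta_rot":[0,0,-3.2]},{"linear":[-18,-12.6,0],"delta_rot":[0,0,-3.8]},{"linear":[-21,-14.7,0],"delta_rot":[0,0,-4.5]},{"linear":[-23.5,-16.4,0],"delta_rot":[0,0,-5]},{"linear":[-25.5,-17.8,0],"delta_rot":[0,0,-5.4]},{"linear":[-26.6,-18.6,0],"delta_rot":[0,0,-5.6]},{"linear":[-27.04,-18.85,0],"delta_rot":[0,0,-5.6]}]'
python3 -m crank '[{"linear":[0,0,0.5],"delta_rot":[0,0,0]},{"linear":[0,0,2],"delta_rot":[0,0,0]},{"linear":[0,0,4],"delta_rot":[0,0,0]},{"linear":[0,0,6],"delta_rot":[0,0,0]},{"linear":[0,0,8],"delta_rot":[0,0,0]},{"linear":[0,0,9.4],"delta_rot":[0,0,0]},{"linear":[0,0,10.2],"delta_rot":[0,0,0]},{"linear":[0,0,10.4],"delta_rot":[0,0,0]},{"linear":[0,0,10.4],"delta_rot":[0,0,0]},{"linear":[0,0,10.4],"delta_rot":[0,0,0]}]'
python3 g.py .6099 -.005 .0635 189.8
python3 - <<'E'
from h import *
p1,d1=camera("scene"); p2,d2=camera("top"); np.savez("way.npz",p1=p1,d1=d1,p2=p2,d2=d2)
out=np.zeros((600,800,3),np.uint8)
out[:,:400]=cv2.resize(p1[130:280,300:400],(400,600),interpolation=2); out[:,400:]=cv2.resize(p2[90:240,240:340],(400,600),interpolation=2)
cv2.imwrite("pics/way.png",out[:,:,::-1])
E
```

```text
clock: 4.78
ee_pos: [0.6275, -0.1005, 0.1685]
tool_rot: [0.0, 0.766, -0.643, -0.0]
contact_force: [1.1, 0.1, -9.5]
grip_width: 0.0457
clock: 5.62
ee_pos: [0.6271, -0.1037, 0.0666]
tool_rot: [-0.001, 0.765, -0.644, 0.001]
contact_force: [0.0, 0.5, -8.9]
grip_width: 0.0454
5.6167 [ 0.6271 -0.1037  0.0666] hy -170.21 tilt [ 0.0021 -0.0004] F [ 0.   0.5 -8.9] w 0.0454
lin cm [-10.02   0.02   0.3 ] rot [-0.11 -0.04 -0.02]
```

View pics/way.png

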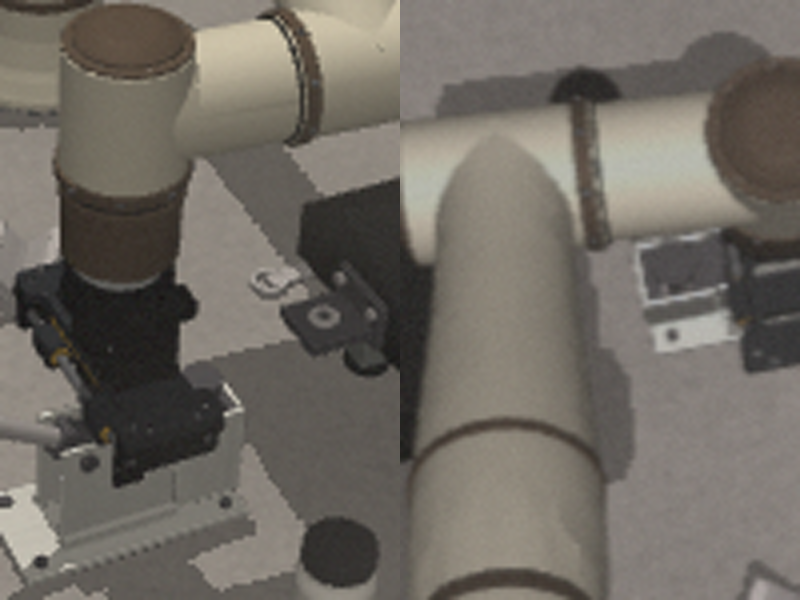

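```bash
python3 -m crank '[{"linear":[0,0,0.2],"delta_rot":[0,0,0]},{"linear":[0,0,0.4],"delta_rot":[0,0,0]},{"linear":[-1,0,0.4],"delta_rot":[0,0,0]},{"linear":[-2.2,0,0.4],"delta_rot":[0,0,0]},{"linear":[-3.5,0,0.4],"delta_rot":[0,0,0]},{"linear":[-4.8,0,0.4],"delta_rot":[0,0,0]},{"linear":[-6,0,0.4],"delta_rot":[0,0,0]},{"linear":[-7.2,0,0.4],"delta_rot":[0,0,0]},{"linear":[-8.2,0,0.4],"delta_rot":[0,0,0]},{"linear":[-9.2,0,0.4],"delta_rot":[0,0,0]},{"linear":[-10,0,0.4],"delta_rot":[0,0,0]},{"linear":[-10,0,0.4],"delta_rot":[0,0,0]}]'
python3 -m crank '[{"linear":[0,0,0],"delta_rot":[0,0,0]},{"linear":[0,0,0],"delta_rot":[0,0,0]}]'
python3 g.py .6099 -.005 .0593 189.8
python3 - <<'E'
from h import *
p1,d1=camera("scene"); p2,d2=camera("top"); np.savez("in.npz",p1=p1,d1=d1,p2=p2,d2=d2)
out=np.zeros((600,800,3),np.uint8)
out[:,:400]=cv2.resize(p1[150:270,320:400],(400,600),interpolation=2); out[:,400:]=cv2.resize(p2[110:230,245:325],(400,600),interpolation=2)
cv2.imwrite("pics/in.png",out[:,:,::-1])
E
```

```text
clock: 6.72
ee_pos: [0.6092, -0.0029, 0.0616]
tool_rot: [-0.0, 0.765, -0.643, -0.0]
contact_force: [0.2, 0.5, -9.1]
grip_width: 0.0455
clock: 6.88
ee_pos: [0.6094, -0.0049, 0.0616]
tool_rot: [0.0, 0.765, -0.644, 0.0]
contact_force: [-0.4, -0.4, -8.8]
grip_width: 0.0459
6.8833 [ 0.6094 -0.0049  0.0616] hy -170.22 tilt [ 0.     -0.0002] F [-0.4 -0.4 -8.8] w 0.0459
lin cm [ 0.02 -0.05  0.23] rot [ 0.   -0.01 -0.02]
```

View pics/in.png

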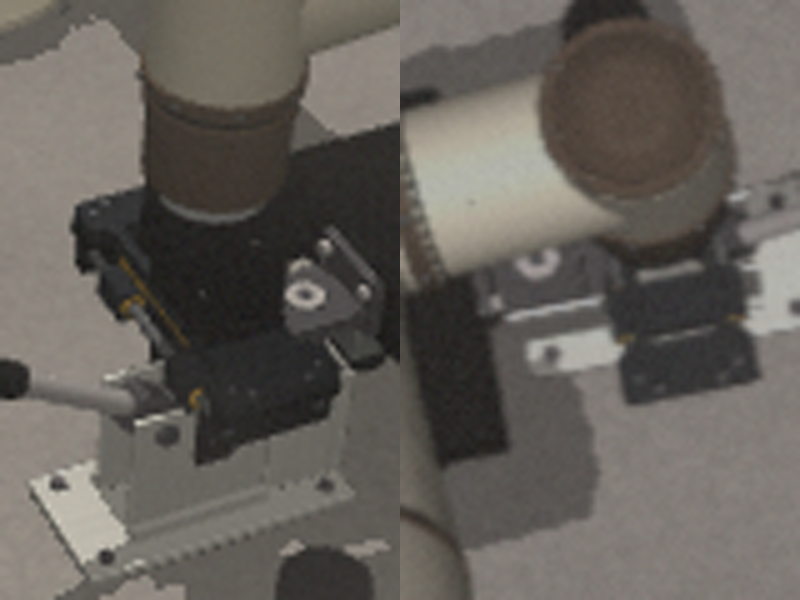

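```bash
python3 - <<'E'
from h import *
h=np.radians(99.8); e=np.array([np.cos(h),np.sin(h)]); j=np.array([-np.sin(h),np.cos(h)])
hf=ray("top",275.4-.4,180.8-.4,.0105)[:2]; print("top hole",hf,"-> saddle",hf-.010*e-.0333*j)
# scene: holes panel (325,485) front, (107,557) rear on far-x side (jack y -)
f=ray("scene",320+325/5-.4,150+485/5-.4,.0105)[:2]; r=ray("scene",320+107/5-.4,150+557/5-.4,.0105)[:2]; r2=ray("scene",320+58/5-.4,150+484/5-.4,.0105)[:2]
print("scene",f,r,r2,"len",np.linalg.norm(f-r),"hdg",np.degrees(np.arctan2(*(f-r)[::-1])),"saddle",f-.010*e+.0333*j, r+.14*e+.0333*j, r2+.14*e-.0333*j)
print("boss top cam",ray("top",272.0,162.0,.144),"exp saddle",np.array([.6094,-.0049])+.07*e)
E
```

```text
top hole [0.56467273 0.06821626] -> saddle [0.59918891 0.06403016]
scene [0.62849173 0.08078956] [ 0.65422725 -0.06619139] [ 0.58914515 -0.07776728] len 0.14921700713916936 hdg 99.9314832309482 saddle [0.59737975 0.0652675 ] [0.59758383 0.06609774] [0.5981299 0.0658578]
boss top cam [0.59489654 0.06350019 0.144     ] exp saddle [0.59748534 0.06407855]
```

```bash
python3 -m crank '[{"linear":[0,0,0.1],"delta_rot":[0,0,0]},{"linear":[0,0,0.2],"delta_rot":[0,0,0]},{"linear":[0,0,0.25],"delta_rot":[0,0,0]},{"linear":[0,0,0.25],"delta_rot":[0,0,0]}]'; python3 g.py .6099 -.005 .0593 189.8
```

```text
clock: 7.32
ee_pos: [0.6096, -0.0051, 0.0597]
tool_rot: [0.0, 0.765, -0.644, 0.0]
contact_force: [-1.1, -1.4, -4.4]
grip_width: 0.0459
7.3167 [ 0.6096 -0.0051  0.0597] hy -170.21 tilt [ 0.0003 -0.0005] F [-1.1 -1.4 -4.4] w 0.0459
lin cm [-0.01 -0.04  0.04] rot [-0.01 -0.03 -0.01]
```

```bash
python3 -m crank '[{"linear":[0,0,0.05],"delta_rot":[0,0,0]},{"linear":[0,0,0.05],"delta_rot":[0,0,0]},{"linear":[0,0,0],"delta_rot":[0,0,0]},{"linear":[0,0,0],"delta_rot":[0,0,0]},{"linear":[0,0,0],"delta_rot":[0,0,0]},{"linear":[0,0,0],"delta_rot":[0,0,0]}]' 8.7; python3 -m crank '[{"linear":[0,0,-1],"delta_rot":[0,0,0]},{"linear":[0,0,-3],"delta_rot":[0,0,0]},{"linear":[0,0,-6],"delta_rot":[0,0,0]},{"linear":[0,0,-9.5],"delta_rot":[0,0,0]},{"linear":[0,0,-13],"delta_rot":[0,0,0]},{"linear":[0,0,-16],"delta_rot":[0,0,0]},{"linear":[3,0,-18],"delta_rot":[0,0,0]},{"linear":[6.5,0,-18],"delta_rot":[0,0,0]},{"linear":[10,0,-18],"delta_rot":[0,0,0]},{"linear":[13,0,-18],"delta_rot":[0,0,0]},{"linear":[15,0,-18],"delta_rot":[0,0,0]},{"linear":[15,0,-18],"delta_rot":[0,0,0]}]' 
python3 -m crank '[{"linear":[0,0,0],"delta_rot":[0,0,0]},{"linear":[0,0,0],"delta_rot":[0,0,0]},{"linear":[0,0,0],"delta_rot":[0,0,0]},{"linear":[0,0,0],"delta_rot":[0,0,0]},{"linear":[0,0,0],"delta_rot":[0,0,0]},{"linear":[0,0,0],"delta_rot":[0,0,0]},{"linear":[0,0,0],"delta_rot":[0,0,0]},{"linear":[0,0,0],"delta_rot":[0,0,0]}]' 0 10
python3 - <<'E'
from h import *
p1,d1=camera("scene"); p2,d2=camera("top"); np.savez("pl.npz",p1=p1,d1=d1,p2=p2,d2=d2)
out=np.zeros((600,800,3),np.uint8)
out[:,:400]=cv2.resize(p1[150:270,320:400],(400,600),interpolation=2); out[:,400:]=cv2.resize(p2[110:230,245:325],(400,600),interpolation=2)
cv2.imwrite("pics/pl.png",out[:,:,::-1])
E
python3 g.py .6356 -.1535 .19 189.8
```

```text
clock: 7.82
ee_pos: [0.6098, -0.0045, 0.0595]
tool_rot: [-0.0, 0.765, -0.644, 0.0]
contact_force: [0.9, 0.4, 0.4]
grip_width: 0.0779
clock: 8.82
ee_pos: [0.6349, -0.1562, 0.2395]
tool_rot: [0.0, 0.764, -0.646, 0.0]
contact_force: [-0.8, 0.2, 0.0]
grip_width: 0.0867
clock: 9.48
ee_pos: [0.6349, -0.1522, 0.2391]
tool_rot: [0.0, 0.765, -0.644, 0.0]
contact_force: [-0.6, 0.2, -0.7]
grip_width: 0.0417
9.5833 [ 0.6349 -0.1524  0.2391] hy -170.2 tilt [ 0. -0.] F [ 0.7  1.1 -0.2] w 0.0337
lin cm [ 0.12 -0.05  4.91] rot [-0. -0.  0.]
```

View pics/pl.png

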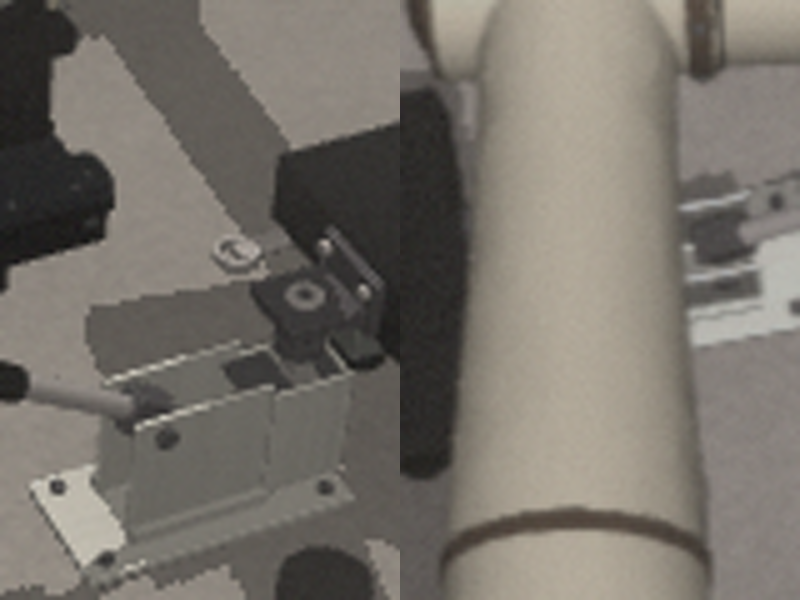

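```bash
python3 -m crank '[{"linear":[0,0,1],"delta_rot":[0,0,0]},{"linear":[0,0,1],"delta_rot":[0,0,0]},{"linear":[0,0,1],"delta_rot":[0,0,0]},{"linear":[0,0,2],"delta_rot":[0,0,0]},{"linear":[0,0,3],"delta_rot":[0,0,0]},{"linear":[0,0,4],"delta_rot":[0,0,0]},{"linear":[0,0,5],"delta_rot":[0,0,0]},{"linear":[0,0,5.6],"delta_rot":[0,0,0]},{"linear":[0,0,5.6],"delta_rot":[0,0,0]}]'
python3 g.py .635 -.1516 .183 189.8
```

```text
clock: 10.33
ee_pos: [0.6337, -0.1523, 0.1804]
tool_rot: [0.001, 0.765, -0.644, -0.002]
contact_force: [-0.2, -0.0, 0.3]
grip_width: 0.0006
10.3333 [ 0.6337 -0.1523  0.1804] hy -170.22 tilt [-0.0043  0.0005] F [-0.2 -0.   0.3] w 0.0006
lin cm [-0.05 -0.14 -0.26] rot [ 0.24  0.07 -0.02]
```

```bash
python3 -m crank '[{"linear":[0.2,-0.1,0.8],"delta_rot":[0,0,0]},{"linear":[0.6,-0.1,1.6],"delta_rot":[0,0,0]},{"linear":[0.9,-0.1,2.5],"delta_rot":[0,0,0]},{"linear":[1.2,-0.1,3.4],"delta_rot":[0,0,0]},{"linear":[1.45,-0.1,4.2],"delta_rot":[0,0,0]},{"linear":[1.6,-0.1,5.0],"delta_rot":[0,0,0]},{"linear":[1.75,-0.1,5.8],"delta_rot":[0,0,0]},{"linear":[1.9,-0.1,6.6],"delta_rot":[0,0,0]},{"linear":[2,-0.1,7.4],"delta_rot":[0,0,0]},{"linear":[2,-0.1,8.2],"delta_rot":[0,0,0]},{"linear":[2,-0.1,8.8],"delta_rot":[0,0,0]},{"linear":[2,-0.1,8.8],"delta_rot":[0,0,0]}]'
python3 g.py .635 -.1516 .183 189.8
```

```text
clock: 11.33
ee_pos: [0.6395, -0.1728, 0.0948]
tool_rot: [0.001, 0.765, -0.644, 0.0]
contact_force: [-0.3, -3.5, 9.3]
grip_width: 0.0007
11.3333 [ 0.6395 -0.1728  0.0948] hy -170.18 tilt [ 0.0001 -0.0014] F [-0.3 -3.5  9.3] w 0.0007
lin cm [-2.15  0.08 -8.82] rot [ 0.01 -0.08  0.02]
```

```bash
python3 -m crank '[{"linear":[0,0,0.2],"delta_rot":[0,0,0]},{"linear":[0,0,0.4],"delta_rot":[0,0,0]},{"linear":[0,0,0.5],"delta_rot":[0,0,0]},{"linear":[0,0,0.5],"delta_rot":[0,0,0]}]'
python3 g.py .635 -.1516 .183 189.8
cat > chk.py <<'E'
import sys; from h import *
p1,d1=camera("scene"); p2,d2=camera("top"); np.savez(sys.argv[1]+".npz",p1=p1,d1=d1,p2=p2,d2=d2)
# plate slope along its x from depth
for n,p,d in(("scene",p1,d1),("top",p2,d2)):
    C=cloud(n,d.astype(float)); u=np.array([.170,-.985]); c=np.array([.567,.246]); r=(C[...,:2]-c)
    a=r@u; b=r@np.array([.985,.17]); m=(d>0)&(abs(a)<.14)&(abs(b)<.09)&(abs(C[...,2]-.172)<.025)&(p.max(-1)<90)
    A=np.stack([a[m],b[m],np.ones(m.sum())],1); s=np.linalg.lstsq(A,C[...,2][m],rcond=None)[0]
    print(n,m.sum(),"slope",s.round(4),"rise at seat est mm",(s[0]*215).round(2)*1000)
E
python3 chk.py s1
python3 - <<'E'
from h import *
for f in("in",): pass
E
python3 - <<'E'
import numpy as np
from h import *
D=np.load("pl.npz")
for n,p,d in(("scene",D["p1"],D["d1"]),("top",D["p2"],D["d2"])):
    C=cloud(n,d.astype(float)); u=np.array([.170,-.985]); c=np.array([.567,.246]); r=(C[...,:2]-c)
    a=r@u; b=r@np.array([.985,.17]); m=(d>0)&(abs(a)<.14)&(abs(b)<.09)&(abs(C[...,2]-.172)<.025)&(p.max(-1)<90)
    A=np.stack([a[m],b[m],np.ones(m.sum())],1); s=np.linalg.lstsq(A,C[...,2][m],rcond=None)[0]
    print("before",n,m.sum(),s.round(4),(s[0]*215))
E
```

```text
clock: 11.67
ee_pos: [0.6396, -0.1729, 0.0918]
tool_rot: [0.0, 0.765, -0.644, 0.001]
contact_force: [-2.0, -3.5, 11.9]
grip_width: 0.0006
11.6667 [ 0.6396 -0.1729  0.0918] hy -170.16 tilt [ 0.0011 -0.0018] F [-2.  -3.5 11.9] w 0.0006
lin cm [-2.16  0.08 -9.12] rot [-0.04 -0.11  0.04]
scene 3395 slope [0.0005 0.0021 0.1642] rise at seat est mm 100.0
top 6750 slope [-0.0002  0.0006  0.1657] rise at seat est mm -40.0
before scene 3401 [0.0008 0.0018 0.164 ] 0.1680702131487947
before top 6699 [ 2.000e-04 -1.000e-04  1.657e-01] 0.04355947174135098
```

```bash
python3 -m crank '[{"linear":[0,0,-0.8],"delta_rot":[0,0,0]},{"linear":[0,0,-1.6],"delta_rot":[0,0,0]},{"linear":[0,0,-2.4],"delta_rot":[0,0,0]},{"linear":[-0.2,0,-3.4],"delta_rot":[0,0,0]},{"linear":[-0.35,0,-4.2],"delta_rot":[0,0,0]},{"linear":[-0.5,0,-5.0],"delta_rot":[0,0,0]},{"linear":[-0.7,0,-5.8],"delta_rot":[0,0,0]},{"linear":[-0.9,0,-6.6],"delta_rot":[0,0,0]},{"linear":[-1.2,0,-7.4],"delta_rot":[0,0,0]},{"linear":[-1.5,0,-8.3],"delta_rot":[0,0,0]},{"linear":[-1.9,0,-9.2],"delta_rot":[0,0,0]},{"linear":[-2,0,-9.8],"delta_rot":[0,0,0]}]'
python3 -m crank '[{"linear":[0,0,0],"delta_rot":[0,0,0]},{"linear":[0,0,0],"delta_rot":[0,0,0]}]'
python3 g.py .635 -.1516 .183 189.8
python3 chk.py s1u
python3 - <<'E'
from h import *
D=np.load("s1.npz");E=np.load("s1u.npz")
out=np.zeros((600,800,3),np.uint8)
out[:,:400]=cv2.resize(D["p1"][130:280,300:400],(400,600),interpolation=2); out[:,400:]=cv2.resize(E["p1"][130:280,300:400],(400,600),interpolation=2)
cv2.imwrite("pics/s1.png",out[:,:,::-1])
E
```

```text
clock: 12.77
ee_pos: [0.6361, -0.1521, 0.1894]
tool_rot: [-0.0, 0.765, -0.644, 0.001]
contact_force: [-0.1, 0.5, 0.4]
grip_width: 0.0007
clock: 12.93
ee_pos: [0.6359, -0.1524, 0.1883]
tool_rot: [-0.0, 0.765, -0.644, 0.0]
contact_force: [0.4, 0.5, 0.1]
grip_width: 0.0004
12.9333 [ 0.6359 -0.1524  0.1883] hy -170.21 tilt [ 0.0006 -0.0001] F [0.4 0.5 0.1] w 0.0004
lin cm [-0.1   0.08  0.53] rot [-0.03 -0.01 -0.01]
scene 3398 slope [0.0003 0.0011 0.1642] rise at seat est mm 70.0
top 6723 slope [1.000e-04 1.000e-03 1.657e-01] rise at seat est mm 10.0
```

View pics/s1.png

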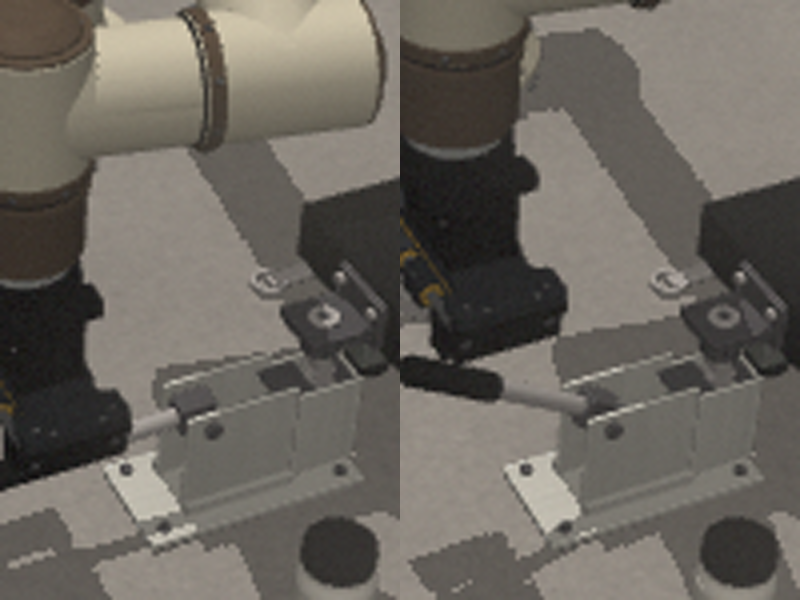

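```bash
python3 -m crank '[{"linear":[0.1,0,1],"delta_rot":[0,0,0]},{"linear":[0.5,0,2],"delta_rot":[0,0,0]},{"linear":[0.9,0,3],"delta_rot":[0,0,0]},{"linear":[1.2,0,4],"delta_rot":[0,0,0]},{"linear":[1.45,0,4.9],"delta_rot":[0,0,0]},{"linear":[1.6,0,5.8],"delta_rot":[0,0,0]},{"linear":[1.75,0,6.7],"delta_rot":[0,0,0]},{"linear":[1.9,0,7.6],"delta_rot":[0,0,0]},{"linear":[2,0,8.5],"delta_rot":[0,0,0]},{"linear":[2,0,9.3],"delta_rot":[0,0,0]},{"linear":[2,0,9.8],"delta_rot":[0,0,0]},{"linear":[2,0,9.9],"delta_rot":[0,0,0]}]'
python3 -m crank '[{"linear":[0,0,0],"delta_rot":[0,0,0]},{"linear":[0,0,0],"delta_rot":[0,0,0]}]'
python3 chk.py s2; python3 g.py .635 -.1516 .1883 189.8
```

```text
clock: 14.03
ee_pos: [0.6403, -0.1762, 0.0912]
tool_rot: [0.001, 0.765, -0.644, 0.003]
contact_force: [-2.2, -8.7, 12.8]
grip_width: 0.0008
clock: 14.2
ee_pos: [0.6403, -0.1762, 0.092]
tool_rot: [0.001, 0.765, -0.644, 0.003]
contact_force: [-2.7, -9.2, 13.6]
grip_width: 0.0003
scene 3342 slope [ 0.0256 -0.0004  0.1674] rise at seat est mm 5500.0
top 6757 slope [0.0244 0.0002 0.1689] rise at seat est mm 5250.0
14.3 [ 0.6402 -0.1762  0.0921] hy -170.17 tilt [ 0.0029 -0.0058] F [-2.4 -9.  13.2] w 0.0006
lin cm [-2.46  0.08 -9.64] rot [-0.11 -0.36  0.03]
```

```bash
python3 -m crank '[{"linear":[0.2,0,-0.8],"delta_rot":[0,0,0]},{"linear":[0.2,0,-1.6],"delta_rot":[0,0,0]},{"linear":[0.1,0,-2.4],"delta_rot":[0,0,0]},{"linear":[-0.1,0,-3.4],"delta_rot":[0,0,0]},{"linear":[-0.3,0,-4.2],"delta_rot":[0,0,0]},{"linear":[-0.5,0,-5.0],"delta_rot":[0,0,0]},{"linear":[-0.7,0,-5.8],"delta_rot":[0,0,0]},{"linear":[-0.9,0,-6.6],"delta_rot":[0,0,0]},{"linear":[-1.2,0,-7.4],"delta_rot":[0,0,0]},{"linear":[-1.5,0,-8.3],"delta_rot":[0,0,0]},{"linear":[-1.9,0,-9.2],"delta_rot":[0,0,0]},{"linear":[-2,0,-9.9],"delta_rot":[0,0,0]}]'
python3 -m crank '[{"linear":[0,0,0],"delta_rot":[0,0,0]},{"linear":[0,0,0],"delta_rot":[0,0,0]},{"linear":[0,0,0],"delta_rot":[0,0,0]}]'
python3 chk.py s2u; python3 g.py .635 -.1516 .1883 189.8
python3 - <<'E'
from h import *
D=np.load("s2.npz");E=np.load("s2u.npz")
out=np.zeros((600,800,3),np.uint8)
out[:,:400]=cv2.resize(D["p1"][130:280,300:400],(400,600),interpolation=2); out[:,400:]=cv2.resize(E["p1"][130:280,300:400],(400,600),interpolation=2)
cv2.imwrite("pics/s2.png",out[:,:,::-1])
E
```

```text
clock: 15.3
ee_pos: [0.6358, -0.1518, 0.189]
tool_rot: [0.0, 0.765, -0.644, 0.0]
contact_force: [0.2, 0.3, -0.0]
grip_width: 0.0004
clock: 15.55
ee_pos: [0.6354, -0.1524, 0.1875]
tool_rot: [0.0, 0.765, -0.644, -0.0]
contact_force: [-1.6, 0.4, 0.6]
grip_width: 0.0007
scene 3381 slope [0.0106 0.0006 0.1655] rise at seat est mm 2270.0
top 6748 slope [0.0104 0.0021 0.167 ] rise at seat est mm 2230.0
15.65 [ 0.6354 -0.1525  0.1872] hy -170.23 tilt [-0.0016  0.0001] F [ 0.4  0.  -0. ] w 0.0006
lin cm [-0.1   0.02 -0.11] rot [ 0.09  0.02 -0.03]
```

View pics/s2.png

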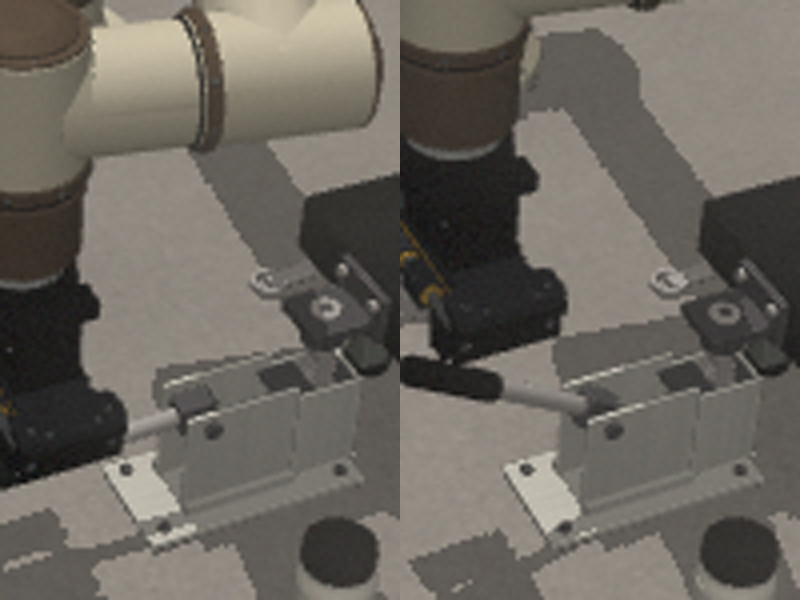

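Jack has not moved (front hole stays at panel (340,470)), and the seat is 2.2 mm up on the ratchet with the handle fully up. Two more strokes, with slightly more outward travel.

```bash
python3 -m crank '[{"linear":[0.1,0,1],"delta_rot":[0,0,0]},{"linear":[0.6,0,2],"delta_rot":[0,0,0]},{"linear":[1.1,0,3],"delta_rot":[0,0,0]},{"linear":[1.4,0,4],"delta_rot":[0,0,0]},{"linear":[1.7,0,4.9],"delta_rot":[0,0,0]},{"linear":[1.9,0,5.8],"delta_rot":[0,0,0]},{"linear":[2.1,0,6.7],"delta_rot":[0,0,0]},{"linear":[2.25,0,7.6],"delta_rot":[0,0,0]},{"linear":[2.35,0,8.5],"delta_rot":[0,0,0]},{"linear":[2.4,0,9.3],"delta_rot":[0,0,0]},{"linear":[2.4,0,9.7],"delta_rot":[0,0,0]},{"linear":[2.4,0,9.8],"delta_rot":[0,0,0]}]'
python3 -m crank '[{"linear":[0,0,0],"delta_rot":[0,0,0]},{"linear":[0,0,0],"delta_rot":[0,0,0]}]'
python3 chk.py s3; python3 g.py .635 -.1516 .1883 189.8
```

```text
clock: 16.65
ee_pos: [0.6413, -0.1795, 0.0922]
tool_rot: [0.001, 0.765, -0.644, 0.003]
contact_force: [-2.1, -6.1, 12.9]
grip_width: 0.0003
clock: 16.82
ee_pos: [0.6413, -0.1795, 0.0929]
tool_rot: [0.001, 0.765, -0.644, 0.003]
contact_force: [-2.1, -6.2, 13.2]
grip_width: 0.0002
scene 3255 slope [0.0497 0.0005 0.1707] rise at seat est mm 10700.0
top 6736 slope [0.0504 0.0013 0.1721] rise at seat est mm 10830.0
16.9167 [ 0.6413 -0.1795  0.0931] hy -170.16 tilt [ 0.0039 -0.005 ] F [-1.6 -6.5 13.1] w 0.0005
lin cm [-2.8   0.12 -9.54] rot [-0.17 -0.32  0.04]
```

```bash
python3 -m crank '[{"linear":[0.2,0,-0.8],"delta_rot":[0,0,0]},{"linear":[0.2,0,-1.6],"delta_rot":[0,0,0]},{"linear":[0.1,0,-2.4],"delta_rot":[0,0,0]},{"linear":[-0.1,0,-3.4],"delta_rot":[0,0,0]},{"linear":[-0.3,0,-4.2],"delta_rot":[0,0,0]},{"linear":[-0.5,0,-5.0],"delta_rot":[0,0,0]},{"linear":[-0.8,0,-5.8],"delta_rot":[0,0,0]},{"linear":[-1.1,0,-6.6],"delta_rot":[0,0,0]},{"linear":[-1.5,0,-7.4],"delta_rot":[0,0,0]},{"linear":[-1.9,0,-8.3],"delta_rot":[0,0,0]},{"linear":[-2.3,0,-9.2],"delta_rot":[0,0,0]},{"linear":[-2.4,0,-9.9],"delta_rot":[0,0,0]}]'
python3 -m crank '[{"linear":[0,0,0],"delta_rot":[0,0,0]},{"linear":[0,0,0],"delta_rot":[0,0,0]},{"linear":[0,0,0],"delta_rot":[0,0,0]}]'
python3 chk.py s3u; python3 g.py .635 -.1516 .1883 189.8
```

```text
clock: 17.92
ee_pos: [0.6353, -0.1516, 0.1897]
tool_rot: [0.0, 0.765, -0.644, -0.0]
contact_force: [-0.4, -1.0, 0.1]
grip_width: 0.0006
clock: 18.17
ee_pos: [0.6352, -0.1524, 0.1883]
tool_rot: [0.0, 0.765, -0.644, -0.001]
contact_force: [-0.5, -0.0, 0.5]
grip_width: 0.0005
scene 3303 slope [0.0366 0.0006 0.1689] rise at seat est mm 7860.0
top 6726 slope [0.0368 0.0007 0.1704] rise at seat est mm 7900.0
18.2667 [ 0.6353 -0.1525  0.1882] hy -170.23 tilt [-0.0018  0.0001] F [ 1.  -1.2 -0.3] w 0.0001
lin cm [-0.1   0.02 -0.01] rot [ 0.1   0.02 -0.03]
```

```bash
python3 -m crank '[{"linear":[0.1,0,1],"delta_rot":[0,0,0]},{"linear":[0.6,0,2],"delta_rot":[0,0,0]},{"linear":[1.1,0,3],"delta_rot":[0,0,0]},{"linear":[1.5,0,4],"delta_rot":[0,0,0]},{"linear":[1.8,0,4.9],"delta_rot":[0,0,0]},{"linear":[2.1,0,5.8],"delta_rot":[0,0,0]},{"linear":[2.3,0,6.7],"delta_rot":[0,0,0]},{"linear":[2.5,0,7.6],"delta_rot":[0,0,0]},{"linear":[2.6,0,8.5],"delta_rot":[0,0,0]},{"linear":[2.7,0,9.3],"delta_rot":[0,0,0]},{"linear":[2.7,0,9.8],"delta_rot":[0,0,0]},{"linear":[2.7,0,10],"delta_rot":[0,0,0]}]'
python3 -m crank '[{"linear":[0,0,0],"delta_rot":[0,0,0]},{"linear":[0,0,0],"delta_rot":[0,0,0]}]'
python3 chk.py s4; python3 g.py .635 -.1516 .1883 189.8
python3 - <<'E'
from h import *
D=np.load("s4.npz")
out=np.zeros((600,800,3),np.uint8)
out[:300,:]=cv2.resize(D["p1"][160:310,120:520],(800,300),interpolation=2); out[300:,:400]=cv2.resize(D["p1"][165:255,310:430],(400,300),interpolation=2)
out[300:,400:]=cv2.resize(D["p2"][60:285,200:500],(400,300))
cv2.imwrite("pics/s4.png",out[:,:,::-1])
# boards before/after
T=np.load("top0.npz")
for nm,p,d in(("0",T["p"],T["d"]),("end",D["p2"],D["d2"])):
    C=cloud("top",d.astype(float)); h=cv2.cvtColor(p,cv2.COLOR_RGB2HSV); x,y,z=C[...,0],C[...,1],C[...,2]
    m=(d>0)&(x>.35)&(x<.55)&(y<-.25)&(y>-.49)&(z>.053)&(z<.0665)&(h[...,0]>8)&(h[...,0]<28)&(h[...,1]>60)
    print(nm,cv2.minAreaRect((C[m][:,:2]*1000).astype(np.float32)))
E
```

```text
clock: 19.27
ee_pos: [0.6414, -0.1803, 0.0905]
tool_rot: [0.0, 0.765, -0.644, 0.002]
contact_force: [-2.5, -0.9, 14.0]
grip_width: 0.0006
clock: 19.43
ee_pos: [0.6414, -0.1803, 0.0912]
tool_rot: [0.0, 0.765, -0.644, 0.002]
contact_force: [-2.2, 0.0, 12.4]
grip_width: 0.0006
scene 3195 slope [0.0777 0.0008 0.1744] rise at seat est mm 16710.0
top 6747 slope [ 0.0783 -0.0006  0.1757] rise at seat est mm 16840.0
19.5333 [ 0.6414 -0.1803  0.0913] hy -170.16 tilt [ 0.0025 -0.0021] F [-1.1 -0.  12.3] w 0.0004
lin cm [-2.91  0.12 -9.71] rot [-0.12 -0.14  0.04]
0 ((458.4691467285156, -370.01373291015625), (198.82725524902344, 120.63959503173828), 85.74713134765625)
end ((458.506591796875, -371.3382568359375), (200.57720947265625, 120.7846908569336), 85.86878967285156)
```

View pics/s4.png

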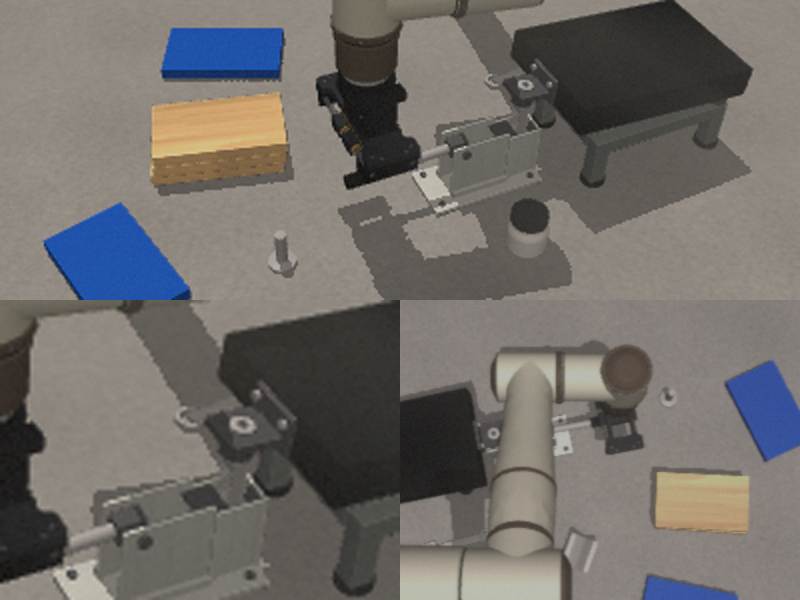

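```bash
python3 -c "
from bench import job; print(job.job_done())"
```

```text
the job is handed in; nothing more can be done
None
```

The jack is standing flat under the lift pad and carrying the lug end of the plate. I handed the job in at about 19.5 s, holding the grip down at the bottom of the fourth stroke with a steady 12 N.

- **Move:** I lifted the jack off the boards by its cheeks, kept it upright, and slid it in low under the lug. I set it down with the saddle within about 2 mm of my estimate of the pad centre.
- **Pumping:** I made four strokes with shut fingers. The plate tilt, measured with both cameras, put the screw seat at the bottom of each stroke about 0, 5.4, 10.8 and 16.8 mm above its screw. The last figure is well past the 10 mm asked for.
- **Last checks:**
  - The jack stayed put during pumping, judged by eye from the pictures.
  - The board pile measured the same as at the start to within about 1.5 mm, which is about as fine as I can measure.
  - The spare screw, jar and vee block looked untouched; I did not measure them. The wrench was partly hidden behind the lug and the arm, so I could not check all of it.
- **Disagreements:**
  - The two cameras differed by up to 3–4 mm on the saddle position and 0.1 mm on the final lift.
  - Sideways push at the grip reached 9 N on the second stroke. I gave later strokes more outward travel and it was near zero at the end.
  - The handle angle was not measured directly. I judged it at the bottom stop because the final tip height was within about 1 mm of the height expected there.

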